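# Level a display module in its rework frame and lock it

## Robot

A 7-joint arm with a two-finger parallel gripper is mounted at the origin on the work surface. World frame = base frame: x ahead of the robot, y to its left, z up, the work surface at z = 0. Lengths are in m, angles in degrees, forces in N, time in s.
With the tool pointing down it reaches from about 0.4 to 0.85 m from the base axis. Payload 4.5 kg.
Tool frame: the origin (TCP) lies midway between the tips of the shut fingers; the grasp point (between the pads) lies 19 mm behind it; z points along the fingers, y is the direction in which the jaws open and shut (so a half turn about z gives the same grasp; the last joint's range is limited). The gripper opens to 88 mm and grips with 3 to 60 N. Pads are 18 mm wide; open, the fingers measure 123 mm over their backs; the gripper's body (75 mm by 187 mm) begins 45 mm behind the grasp point.
Start: joints at [-66.761, 39.483, -11.15, 89.685, 9.013, 51.709, -12.324], TCP at [0.227, 0.582, 0.239] pointing down, gripper open.
Joint ranges: [-172.22, 172.22], [-26.19, 119.32], [-84.43, 86.54], [7.71, 146.69], [-57.33, 237.33], [2.42, 119.75], [-152.13, 152.13]. Speed limits (degrees/s): [147.25, 147.25, 180, 180, 180, 180, 180].

## Interface

Orientations are given as a 3x3 rotation matrix whose columns are the frame's x, y, z axes.
In Python, from station import bot, optics gives the robot as it stands.
- The arm moves only by the shell command python3 -m crank 'ROWS' [FORCE]. ROWS is JSON, a list of rows, each a list of 7 numbers: the closure, from 0 (fully open) to 1 (shut), then the shift along the tool's x, y, z scaled (see below), then the turn, a rotation vector about the tool's x, y, z scaled (see below). A call has 1 to 5 rows; each row shifts and turns the pose as measured when the row begins, along the tool's axes as they then stand; what a row does not reach is not made up. The controller multiplies each number of a shift by 0.25 m and each number of a turn by pi/2 rad. A row lasts 1/12 s, in which the tool goes at most 41.7 mm and 7.16 degrees, less where a joint would pass 70% of its speed; a pose out of reach is approached as far as the arm can. A call with a number of a shift or a turn outside -1 to 1 is refused whole. A call with a gripper value outside its range is refused whole. The fingers move at their own pace and stop on an object; FORCE is the grip in N (left out, the last holds). Time passes only in rows, so rows that do not move let the fingers close. It gives the time, the measured TCP pose, the force and the opening at its end, in the units of the state.
- bot.get_state(): the state, without advancing time (a new reading comes with each control period).
- optics.grab_frame(name): name is "side" or "top"; returns the picture (420x560x3 uint8, blue, green, red); there is no depth.
- optics.get_calibration(name): a dict with "intrinsics" (3x3 intrinsics, pixels), "xyz" and "attitude" of the camera in the world. Camera axes: x right, y down, z forward; pixel columns grow to the right and rows downward; lengths in m; the calibration is good to about 2 mm. A picture is of the moment at which its call begins. get_calibration takes no time and is no camera call.
- bot.sign_off(): hands the job in, once; it reports no verdict.
The state is a dict: "time": time; "joint_positions": joint angles; "qvel": joint speeds; "joint_efforts": joint torques, N m; "eef_pos": TCP position; "tool_rot": TCP orientation; "wrist_force": force on the tool from outside, world axes, zero at the start; "torque": the same for the moment, N m; "width": finger opening in m.
Only numpy, scipy, OpenCV 4.12 (cv2) and the standard library are available. Lean on these libraries where they do the work, as an engineer would, in place of code of your own. Each camera call takes 0.05 s, during which the arm holds its last target.

## Task

The display module in the rework frame on the office table stands tilted. Turn it about its long axis until it lies level, then lock it by turning the bar-shaped knob on top of the frame clockwise as far as it goes. Leave the round clamp screw on the frame's other post as it is set.

Things in the scene. Friction and masses are not known exactly. Their poses are not given: they have to be found in the camera images.
- frame: Rework frame, heavy and fixed; origin under its centre on the table. Axes as axle. 250 mm along y, 136 mm along x, an aluminium post (44 x 18 mm, top 118 mm above the table) 115 mm out at each end along y. On top of one post, either one, sits the lock knob; on the other the round clamp screw (black, 34 mm across, top 150 mm above the table).
- axle (a point): Middle of the frame's axle, 95 mm above the table. y: along the axle (the module's long axis); x: level, from the robot's side to the far side; z up; does not tilt with the module. The display module sits in an aluminium carrier 190 mm along y, 126 mm across, 10 mm thick, centred on the axle; its two long rails are 12 mm wide, centre lines 57 mm from the axle. Metal back on top.
- display (a joint): Tilt of the module about the axle, rad. 0 = level; positive = the long edge on the robot's side (-x of axle) is up, the far edge down. Starts at 0.45 to 0.8. Balanced; friction 0.15 N m (3 N at a rail) holds it where it is left. No stop at level: range -1.2 to 1.2. The raised rail can be pressed down from above.
- lock_grip (a point): Grip point of the lock knob, a black bar 60 mm long, 12 mm thick and 30 mm tall that turns about a vertical axis. On that axis, 154 mm above the table, 12 mm below the bar's top and 18 mm above its underside; below the bar a 12 mm stem, 12 mm long, stands on a cap 36 mm across. y axis along the bar, x across its thickness; both turn with it.
- lock_knob (a joint): Turn of the lock knob, rad, growing clockwise seen from above. 0 = unlocked, the bar in line with the axle; 1.25 = its stop, locked, the bar nearly across the axle. Starts at 0 to 0.12 and stays where it is left (friction 0.05 N m).
- clamp_screw (a joint): Turn of the round clamp screw on the other post, rad; 0 at the start. To be left as it is set.

How it is judged (in metres and radians):
On the way, in this order (a step that is already met when the one before it is completed fails the run):
1. the display module is level while the lock knob is still unlocked (value of joint display between -0.2 and 0.2 rad and value of joint lock_knob below 0.5 rad), for 0.2 s.
2. the lock knob is turned clockwise to its stop with the module level (value of joint display between -0.2 and 0.2 rad and value of joint lock_knob above 1.05 rad), for 0.2 s.
At the end, for the whole second after the job is handed in: The display module is at rest within 0.2 rad (11 degrees) of level, the lock knob is turned to 1.05 rad or more (its stop is at 1.25), and the clamp screw is within 0.35 rad of its start (all of step 2 and velocity of joint display between -0.1 and 0.1 rad/s and value of joint clamp_screw between -0.35 and 0.35 rad); the robot touches nothing.
It fails at once if the round clamp screw is turned by more than 0.35 rad (value of joint clamp_screw above 0.35 rad or value of joint clamp_screw below -0.35 rad).
It also fails if it takes over 43 s, if anything falls off the work surface, if the arm or the gripper's body presses on something with over 40 N, if the wrist force passes 120 N, or if a joint passes its speed limit or range.

## Working session

There is one attempt and no reset: what is moved stays moved. The work goes in short steps, Python scripts to look and compute and a shell command to move; the robot and the scene stay as the last step left them, time stands still between calls to the robot, and variables do not carry over. Pictures are saved under pics/ and viewed, and the job is handed in when it is done.

```bash
ls; mkdir -p pics
python3 - <<'E'
from station import bot, optics
import cv2
for n in("side","top"):
    cv2.imwrite(f"pics/{n}0.png",optics.grab_frame(n)); print(optics.get_calibration(n))
s=bot.get_state();print(s)
E
```

```text
pics
{'intrinsics': array([[394.13576862,   0.        , 279.54967098],
       [  0.        , 394.13576862, 207.01501339],
       [  0.        ,   0.        ,   1.        ]]), 'xyz': array([0.34409835, 0.37946483, 0.60748188]), 'attitude': array([[-0.81329898, -0.43767055,  0.38339179],
       [-0.58182049,  0.61791618, -0.52883317],
       [-0.00544929, -0.65316467, -0.75719629]])}
{'intrinsics': array([[410.12310846,   0.        , 275.5429639 ],
       [  0.        , 410.12310846, 211.69105117],
       [  0.        ,   0.        ,   1.        ]]), 'xyz': array([0.52504274, 0.04587055, 0.76623062]), 'attitude': array([[-0.01157416, -0.99824144,  0.05813841],
       [-0.99945858,  0.00975825, -0.0314216 ],
       [ 0.03079902, -0.05847062, -0.99781391]])}
{'time': 0.1, 'joint_positions': array([-66.76081798,  39.52879466, -11.14425086,  89.73522722,
         9.01274223,  51.71020969, -12.32583103]), 'qvel': array([ 0.04911738, -0.13220601, -0.02435737, -0.22467491, -0.01303999,
        0.05968834, -0.03286825]), 'joint_efforts': array([-1.93793225e-03, -5.28509331e+01, -1.27127264e+00, -1.53838974e+01,
       -5.25904144e-02,  1.97735229e-03,  2.60230996e-05]), 'eef_pos': array([0.22691095, 0.58177494, 0.23800243]), 'tool_rot': array([[-9.31686040e-01,  3.63264238e-01, -4.65140210e-04],
       [ 3.63264513e-01,  9.31684767e-01, -1.54554038e-03],
       [-1.28075500e-04, -1.60892733e-03, -9.99998697e-01]]), 'wrist_force': array([ 0.01820843, -0.77124423,  0.54397144]), 'torque': array([-0.08367877,  0.01177785, -0.01384933]), 'width': 0.08799698989360613}
```

View pics/side0.png

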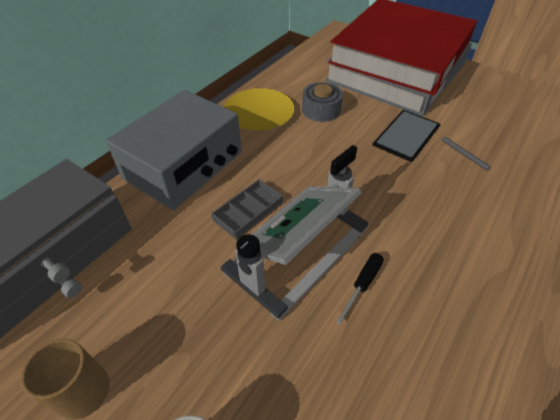

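View pics/top0.png

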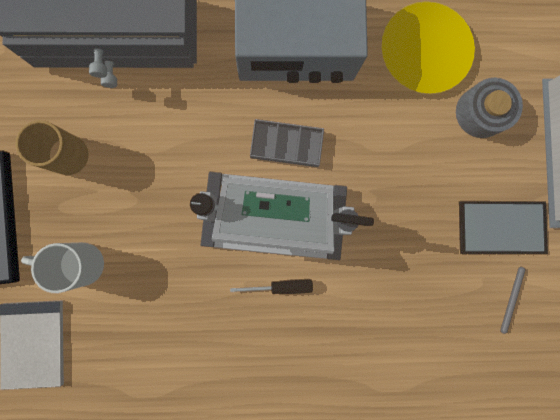

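The top view shows the clamp screw at about (201,204) on the +y side and the lock bar at about (352,219) on the -y side. The module lies between them. Next I'll measure these positions accurately.

```bash
cat > h.py <<'E'
import numpy as np, cv2
from station import bot, optics
def ray(n,uv):
    c=optics.get_calibration(n);K=c['intrinsics'];d=c['attitude']@np.linalg.inv(K)@np.array([uv[0],uv[1],1.]);return c['xyz'],d
def onz(n,uv,z):
    o,d=ray(n,uv);return o+d*(z-o[2])/d[2]
def tri(u1,u2):
    a,d=ray("side",u1);b,e=ray("top",u2);t=np.linalg.lstsq(np.c_[d,-e],b-a,rcond=None)[0]
    p,q=a+t[0]*d,b+t[1]*e;return (p+q)/2,np.linalg.norm(p-q)
def proj(n,p):
    c=optics.get_calibration(n);q=c['intrinsics']@c['attitude'].T@(np.array(p)-c['xyz']);return q[:2]/q[2]
E
python3 - <<'E'
from h import *
t=cv2.imread('pics/top0.png');s=cv2.imread('pics/side0.png')
cv2.imwrite('pics/topz.png',cv2.resize(t[160:270,180:390],None,fx=3.8,fy=3.8,interpolation=cv2.INTER_CUBIC))
cv2.imwrite('pics/sidez.png',cv2.resize(s[140:320,215:380],None,fx=3.3,fy=3.3,interpolation=cv2.INTER_CUBIC))
for nm,im,rois in(("top",t,[(185,185,220,222),(325,200,385,235)]),("side",s,[(230,230,265,262),(325,140,362,180)])):
    for x0,y0,x1,y1 in rois:
        m=(im[y0:y1,x0:x1].max(2)<48).astype(np.uint8)
        n,l,st,ce=cv2.connectedComponentsWithStats(m);i=1+st[1:,4].argmax()
        cs=cv2.findContours((l==i).astype(np.uint8),0,2)[0][0]
        print(nm,st[i]+[x0,y0,0,0,0],ce[i]+[x0,y0],cv2.boxPoints(cv2.minAreaRect(cs))+[x0,y0])
E
```

```text
top [198 211  10   4  11] [202.72727273 213.        ] [[198.         212.99999809]
 [207.         210.99999809]
 [207.54117584 213.4352932 ]
 [198.54117584 215.4352932 ]]
top [332 219   4   2   5] [333.8 219.4] [[332. 219.]
 [335. 219.]
 [335. 220.]
 [332. 220.]]
side [236 230  25  32 528] [248.02840909 246.13636364] [[235.64117336 230.33529472]
 [258.3529377  228.58823395]
 [260.81764603 260.6294136 ]
 [238.10588264 262.37647247]]
side [331 146  26  32 444] [343.10585586 161.72522523] [[325.45385027 165.86923218]
 [353.63076973 143.95384789]
 [365.36923218 159.04615402]
 [337.19231224 180.96154022]]
```

View pics/topz.png

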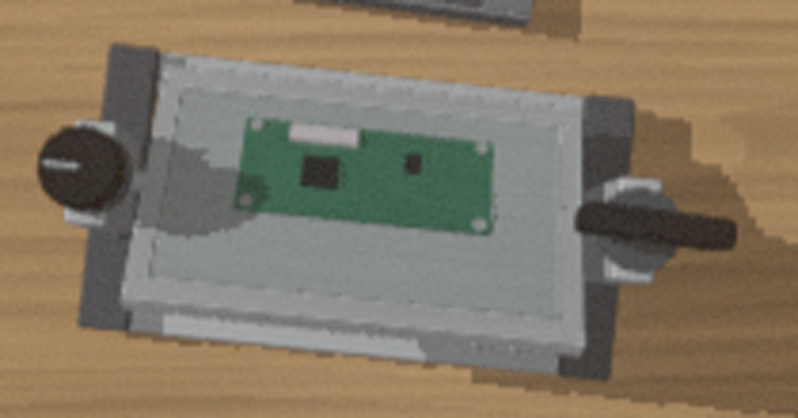

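View pics/sidez.png

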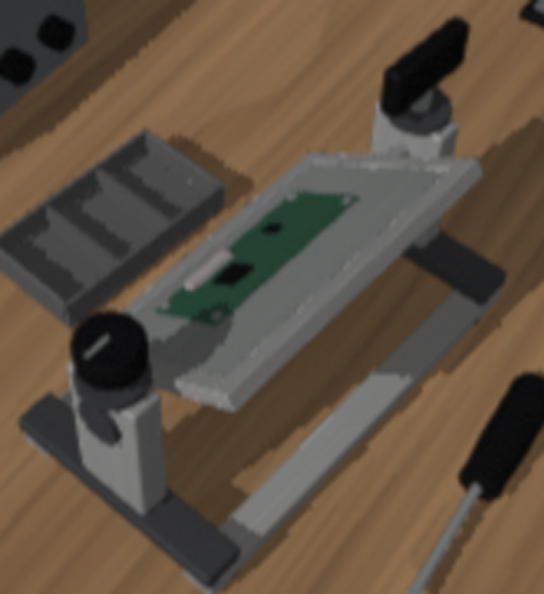

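The zooms show the clamp disc centred at zoom (83,166), the bar ends at (577,217) and (737,235), and the module's raised near-edge corners in both views. I'll turn these into positions.

Run:
```python
from h import *
T=lambda x,y:np.array([180+(x+.5)/3.8-.5,160+(y+.5)/3.8-.5]); S=lambda x,y:np.array([215+(x+.5)/3.3-.5,140+(y+.5)/3.3-.5])
c=onz("top",T(83,166),.150)
b1=onz("top",T(580,217),.166);b2=onz("top",T(735,235),.166);b=(b1+b2)/2
print("clamp",c,"bar",b,np.linalg.norm(b1-b2),"yaw bar",np.degrees(np.arctan2(b1[0]-b2[0],b1[1]-b2[1])))
d=c-b;print("dist",np.linalg.norm(d[:2]),"axle ang: y tilt",np.degrees(np.arctan2(d[0],d[1])),"mid",(b+c)/2)
near=[tri(S(232,402),T(122,303)),tri(S(480,168),T(583,350))];far=[tri(S(312,155),T(583,97))]
print(near,far)
u=d[:2]/np.linalg.norm(d[:2]);x=np.array([u[1],-u[0]]);m=((b+c)/2)[:2]
for p,_ in near+far:
    r=(p[:2]-m);print("x",r@x,"y",r@u,"z",p[2]-.095)
fs=[onz("top",T(*q),.0) for q in((80,327),(605,378),(110,45))];print(fs)
```

```text
clamp [0.57461149 0.13741758 0.15      ] bar [ 0.54795505 -0.08663626  0.166     ] 0.06080883050132627 yaw bar 7.188485937911006
dist 0.2256339699802927 axle ang: y tilt 6.784778586817387 mid [0.56128327 0.02539066 0.158     ]
[(array([0.52020491, 0.12473979, 0.12913349]), np.float64(0.0003149270109207521)), (array([ 0.49884876, -0.06328542,  0.12694403]), np.float64(2.1399847984332773e-05))] [(array([ 0.60911612, -0.07896232,  0.05698994]), np.float64(0.0061203331943486625))]
x -0.05252780523950639 y 0.09380037462583801 z 0.03413348523585752
x -0.05152106476215291 y -0.09543109780581614 z 0.03194402959105075
x 0.0598261518934993 y -0.09797120654911698 z -0.03801005630187612
[array([0.50795292, 0.16124105, 0.        ]), array([ 0.47978534, -0.09556406,  0.        ]), array([0.64639477, 0.14639249, 0.        ])]
```

```bash
cat >> h.py <<'E'
from scipy.spatial.transform import Rotation as Ro
YAW=-6.8; A=np.radians(YAW)
FX=np.array([np.cos(A),np.sin(A),0]);FY=np.array([-np.sin(A),np.cos(A),0])
KN=np.array([.5480,-.0866,0]); CL=np.array([.5746,.1374,0]); MID=(KN+CL)/2
def Rt(a):
    a=np.radians(a);y=np.array([np.cos(a),np.sin(a),0]);z=np.array([0,0,-1.]);return np.c_[np.cross(y,z),y,z]
def plan(p,a,n=5,step=.040,deg=6.5):
    s=bot.get_state();P=s['eef_pos'].copy();R=s['tool_rot'].copy();G=Rt(a);p=np.array(p)
    print('t',round(s['time'],2),'pos',P.round(4),'jaw',np.degrees(np.arctan2(R[1,1],R[0,1])).round(1),'F',s['wrist_force'].round(1),'w',round(s['width'],4),'q7',s['joint_positions'][6].round(1),'left',np.linalg.norm(p-P).round(4))
    N=max(np.linalg.norm(p-P)/step,np.degrees(np.linalg.norm(Ro.from_matrix(R.T@G).as_rotvec()))/deg,1e-9);N=int(np.ceil(N))
    for i in range(min(n,N)):
        k=N-i;sh=R.T@(p-P)/k;rv=Ro.from_matrix(R.T@G).as_rotvec()/k
        print((sh/.25).round(3).tolist(),(rv/(np.pi/2)).round(3).tolist())
        P=P+R@sh;R=R@Ro.from_rotvec(rv).as_matrix()
    print('rows total',N)
E
python3 -c "
from h import *
t=MID-.055*FX;t[2]=.24;print(t);plan(t,YAW)"
```

```text
[0.5066869  0.03191222 0.24      ]
t 0.1 pos [0.2269 0.5818 0.238 ] jaw 68.7 F [ 0.  -0.8  0.5] w 0.088 q7 -12.3 left 0.617
[-0.115, -0.103, -0.0] [-0.0, 0.0, 0.052]
[-0.123, -0.093, -0.0] [-0.0, 0.0, 0.052]
[-0.13, -0.082, -0.0] [-0.0, 0.0, 0.052]
[-0.137, -0.071, -0.0] [-0.0, 0.0, 0.052]
[-0.142, -0.06, -0.0] [-0.0, 0.0, 0.052]
rows total 16
```

```bash
python3 -m crank '[[1,-0.115,-0.103,0,0,0,0.052],[1,-0.123,-0.093,0,0,0,0.052],[1,-0.13,-0.082,0,0,0,0.052],[1,-0.137,-0.071,0,0,0,0.052],[1,-0.142,-0.06,0,0,0,0.052]]'; python3 -c "
from h import *
t=MID-.055*FX;t[2]=.24;plan(t,YAW)"
```

```text
time: 0.52
eef_pos: [0.3085, 0.413, 0.2345]
tool_rot: [[-0.711, 0.703, -0.008], [0.703, 0.711, 0.005], [0.009, -0.002, -1.0]]
wrist_force: [0.7, 0.5, -0.4]
width: 0.0573
t 0.52 pos [0.3085 0.413  0.2345] jaw 45.3 F [ 0.7  0.5 -0.4] w 0.0573 q7 -17.3 left 0.4296
[-0.149, -0.048, -0.003] [-0.0, -0.0, 0.053]
[-0.152, -0.035, -0.003] [-0.0, -0.0, 0.053]
[-0.155, -0.023, -0.003] [-0.0, -0.0, 0.053]
[-0.156, -0.01, -0.003] [-0.0, -0.0, 0.053]
[-0.156, 0.003, -0.003] [-0.0, -0.0, 0.053]
rows total 11
```

```bash
python3 -m crank '[[1,-0.149,-0.048,-0.004,0,0,0.053],[1,-0.152,-0.035,-0.004,0,0,0.053],[1,-0.155,-0.023,-0.004,0,0,0.053],[1,-0.156,-0.01,-0.004,0,0,0.053],[1,-0.156,0.003,-0.004,0,0,0.053]]'; python3 -c "
from h import *
t=MID-.055*FX;t[2]=.24;plan(t,YAW)"
```

```text
time: 0.93
eef_pos: [0.3986, 0.2294, 0.2372]
tool_rot: [[-0.348, 0.937, -0.01], [0.937, 0.348, 0.003], [0.007, -0.008, -1.0]]
wrist_force: [-0.1, 0.0, 0.4]
width: 0.0236
t 0.93 pos [0.3986 0.2294 0.2372] jaw 20.4 F [-0.1  0.   0.4] w 0.0236 q7 -14.7 left 0.2251
[-0.148, 0.022, -0.003] [-0.001, -0.0, 0.05]
[-0.146, 0.033, -0.003] [-0.001, -0.0, 0.05]
[-0.143, 0.045, -0.003] [-0.001, -0.0, 0.05]
[-0.139, 0.056, -0.002] [-0.001, -0.0, 0.05]
[-0.134, 0.067, -0.002] [-0.001, -0.0, 0.05]
rows total 6
```

```bash
python3 -m crank '[[1,-0.148,0.022,-0.003,0,0,0.05],[1,-0.146,0.033,-0.003,0,0,0.05],[1,-0.143,0.045,-0.003,0,0,0.05],[1,-0.139,0.056,-0.002,0,0,0.05],[1,-0.134,0.067,-0.002,0,0,0.05]]'; python3 -c "
from h import *
t=MID-.055*FX;t[2]=.24;plan(t,YAW)"
```

```text
time: 1.35
eef_pos: [0.489, 0.0548, 0.2388]
tool_rot: [[0.057, 0.998, -0.012], [0.998, -0.057, 0.003], [0.002, -0.012, -1.0]]
wrist_force: [0.9, 0.2, -0.5]
width: 0.0005
t 1.35 pos [0.489  0.0548 0.2388] jaw -3.3 F [ 0.9  0.2 -0.5] w 0.0005 q7 -9.9 left 0.0289
[-0.087, 0.076, -0.006] [-0.008, -0.001, 0.039]
rows total 1
```

```bash
python3 -m crank '[[1,-0.087,0.076,0,-0.008,0,0.039],[1,0,0,0.09,0,0,0],[1,0,0,0.09,0,0,0],[1,0,0,0.09,0,0,0],[1,0,0,0.04,0,0,0]]'; python3 -c "
from h import *
t=MID-.055*FX;t[2]=.14;plan(t,YAW)
cv2.imwrite('pics/s1.png',optics.grab_frame('side'))"
```

```text
time: 1.77
eef_pos: [0.5149, 0.0169, 0.1608]
tool_rot: [[0.145, 0.989, 0.014], [0.989, -0.145, -0.005], [-0.003, 0.014, -1.0]]
wrist_force: [-1.0, -0.5, 0.3]
width: 0.0002
t 1.77 pos [0.5149 0.0169 0.1608] jaw -8.4 F [-1.  -0.5  0.3] w 0.0002 q7 -9.0 left 0.0269
[0.055, -0.042, 0.082] [0.009, 0.002, -0.017]
rows total 1
```

View pics/s1.png

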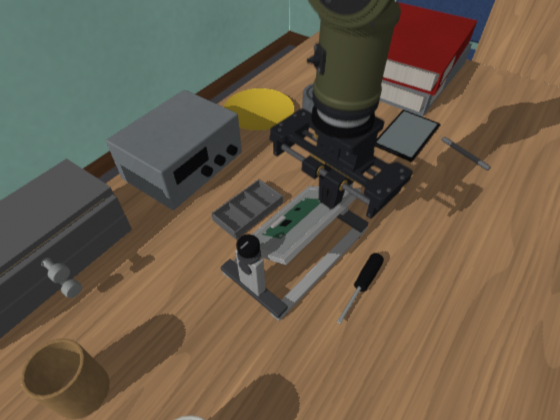

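The shut gripper is over the module's near rail, at about pixel (330,190). It overshot a little. I'll correct that and then press down in small steps.

```bash
python3 -m crank '[[1,0.04,-0.035,0.03,0.009,0,-0.01],[1,0,0,0.03,0,0,0],[1,0,0,0.02,0,0,0]]'; python3 -c "
from h import *
t=MID-.055*FX;t[2]=.101;plan(t,YAW)"
```

```text
time: 2.07
eef_pos: [0.5066, 0.0292, 0.1387]
tool_rot: [[0.128, 0.992, -0.004], [0.992, -0.128, -0.002], [-0.003, -0.003, -1.0]]
wrist_force: [-0.3, -0.1, 0.3]
width: 0.0006
t 2.07 pos [0.5066 0.0292 0.1387] jaw -7.4 F [-0.3 -0.1  0.3] w 0.0006 q7 -9.1 left 0.0378
[0.011, -0.001, 0.151] [-0.002, 0.002, -0.006]
rows total 1
```

```bash
python3 -m crank '[[1,0,0,0.03,0,0,0],[1,0,0,0.03,0,0,0],[1,0,0,0.03,0,0,0],[1,0,0,0.03,0,0,0]]'; python3 -c "
from h import *
t=MID-.055*FX;t[2]=.101;plan(t,YAW)"
```

```text
time: 2.4
eef_pos: [0.502, 0.0311, 0.1079]
tool_rot: [[0.125, 0.992, -0.011], [0.992, -0.125, -0.001], [-0.003, -0.011, -1.0]]
wrist_force: [-2.4, -0.7, 3.6]
width: 0.0002
t 2.4 pos [0.502  0.0311 0.1079] jaw -7.2 F [-2.4 -0.7  3.6] w 0.0002 q7 -8.9 left 0.0084
[0.006, 0.019, 0.027] [-0.007, 0.002, -0.004]
rows total 1
```

```bash
python3 -m crank '[[1,0,0.02,0.017,0,0,0],[1,0,0,0.01,0,0,0]]'; python3 -c "
from h import *
t=MID-.055*FX;t[2]=.101;plan(t,YAW)
for n in('side','top'):cv2.imwrite(f'pics/{n}2.png',optics.grab_frame(n))"
```

```text
time: 2.57
eef_pos: [0.5066, 0.0306, 0.0998]
tool_rot: [[0.124, 0.992, -0.012], [0.992, -0.124, -0.001], [-0.003, -0.012, -1.0]]
wrist_force: [1.0, -0.2, 3.0]
width: 0.0005
t 2.57 pos [0.5066 0.0306 0.0998] jaw -7.1 F [ 1.  -0.2  3. ] w 0.0005 q7 -8.8 left 0.0018
[0.005, -0.0, -0.005] [-0.008, 0.002, -0.004]
rows total 1
```

View pics/side2.png

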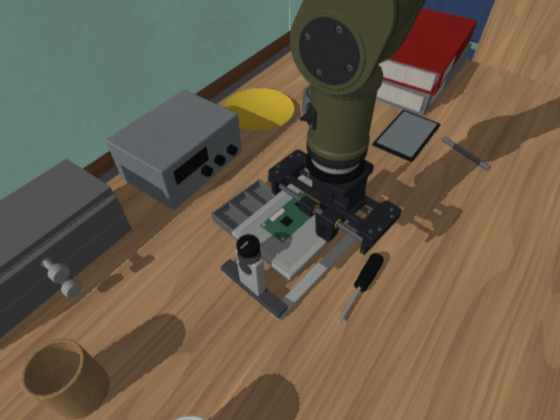

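The fingers are on the near rail at z=0.0998 and the module looks level. I'll lift, open and check.

```bash
python3 -m crank '[[1,0,0,-0.08,0,0,0],[1,0,0,-0.13,0,0,0],[0.2,0,0,-0.13,0,0,0],[0.2,0,0,-0.1,0,0,0],[0.2,0.08,0,0,-0.008,0,0]]'; python3 -c "
from h import *
t=KN+0;t[2]=.2;plan(t,YAW-0.5)
for n in('side','top'):cv2.imwrite(f'pics/{n}3.png',optics.grab_frame(n))
s=cv2.imread('pics/side3.png');cv2.imwrite('pics/side3z.png',cv2.resize(s[140:320,215:380],None,fx=3.3,fy=3.3,interpolation=cv2.INTER_CUBIC))
"
```

```text
time: 3.08
eef_pos: [0.5138, 0.0457, 0.2136]
tool_rot: [[0.132, 0.991, 0.004], [0.991, -0.132, -0.006], [-0.006, 0.005, -1.0]]
wrist_force: [0.4, -0.9, -0.2]
width: 0.0185
t 3.08 pos [0.5138 0.0457 0.2136] jaw -7.6 F [ 0.4 -0.9 -0.2] w 0.0185 q7 -11.9 left 0.1374
[-0.127, 0.051, 0.015] [0.001, 0.001, -0.001]
[-0.127, 0.051, 0.014] [0.001, 0.001, -0.001]
[-0.127, 0.051, 0.014] [0.001, 0.001, -0.001]
[-0.127, 0.051, 0.014] [0.001, 0.001, -0.001]
rows total 4
```

View pics/side3z.png

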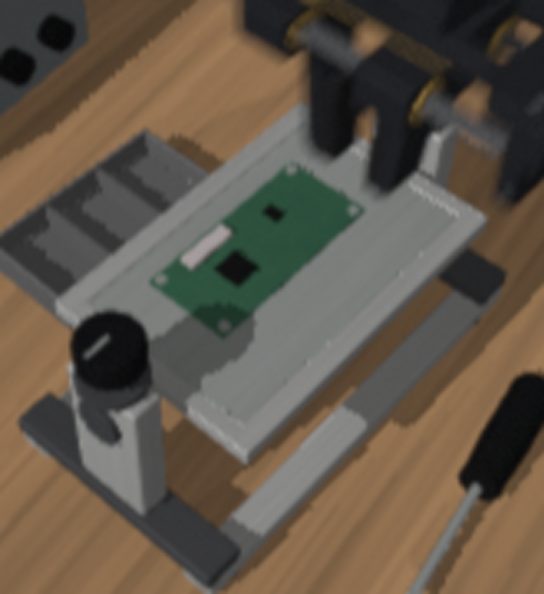

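View pics/top3.png

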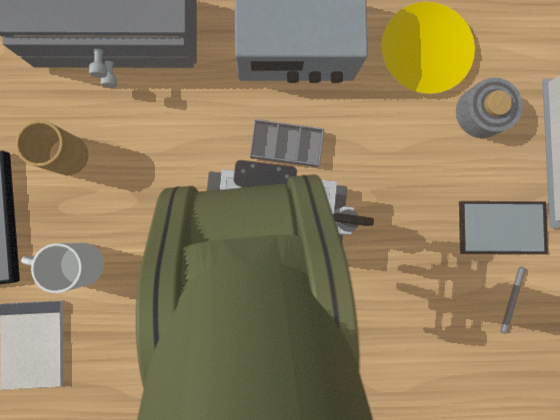

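In the side zoom the module looks close to level. Its near top corners are at zoom (247,450) and (485,215), and its far +y corner is at about (60,303). I'll compare these with where the corners would project at different tilts.

```bash
python3 -c "
from h import *
for th in(-.1,0,.1,.2):
  o=[]
  for x,y in((-63,95),(-63,-95),(63,95)):
    X=x/1e3*np.cos(th)+.005*np.sin(th);Z=.095-x/1e3*np.sin(th)+.005*np.cos(th)
    p=MID+X*FX+y/1e3*FY;p[2]=Z;u=proj('side',p);o.append(((u-[215,140])*3.3).round().tolist())
  print(th,o)
"
```

```text
-0.1 [[246.0, 459.0], [487.0, 222.0], [53.0, 294.0]]
0 [[246.0, 452.0], [489.0, 214.0], [53.0, 301.0]]
0.1 [[245.0, 443.0], [490.0, 205.0], [54.0, 308.0]]
0.2 [[242.0, 434.0], [489.0, 196.0], [56.0, 316.0]]
```

```bash
python3 -m crank '[[0.2,-0.12,0.05,0,0,0,0],[0.2,-0.12,0.05,0,0,0,0],[0.2,-0.12,0.05,0,0,0,0],[0.2,-0.07,0.03,0,0,0,0],[0.2,0,0,0,0,0,0]]'; python3 -c "
from h import *
t=KN+0;t[2]=.2;plan(t,YAW-0.5)"
```

```text
time: 3.6
eef_pos: [0.5439, -0.0614, 0.2069]
tool_rot: [[0.109, 0.994, -0.006], [0.994, -0.109, -0.001], [-0.002, -0.006, -1.0]]
wrist_force: [-0.2, -0.5, 0.6]
width: 0.0598
t 3.6 pos [ 0.5439 -0.0614  0.2069] jaw -6.3 F [-0.2 -0.5  0.6] w 0.0598 q7 -0.1 left 0.0265
[-0.098, 0.028, 0.028] [-0.004, 0.001, 0.012]
rows total 1
```

The corners match a tilt of 0 ± 0.05 rad, so the module is level. Now I'll position over the knob.

```bash
python3 -m crank '[[0.2,-0.09,0.026,0.02,0,0,0.01],[0.2,0,0,0,0,0,0]]'; python3 -c "
from h import *
t=KN+0;t[2]=.175;plan(t,YAW-0.5)
cv2.imwrite('pics/s4.png',optics.grab_frame('side')[60:260,215:445].repeat(3,0).repeat(3,1))"
```

```text
time: 3.77
eef_pos: [0.5468, -0.0866, 0.2]
tool_rot: [[0.127, 0.992, -0.009], [0.992, -0.127, -0.002], [-0.003, -0.008, -1.0]]
wrist_force: [0.5, -0.7, -1.0]
width: 0.0701
t 3.77 pos [ 0.5468 -0.0866  0.2   ] jaw -7.3 F [ 0.5 -0.7 -1. ] w 0.0701 q7 1.5 left 0.025
[0.001, 0.005, 0.1] [-0.005, 0.002, 0.0]
rows total 1
```

View pics/s4.png

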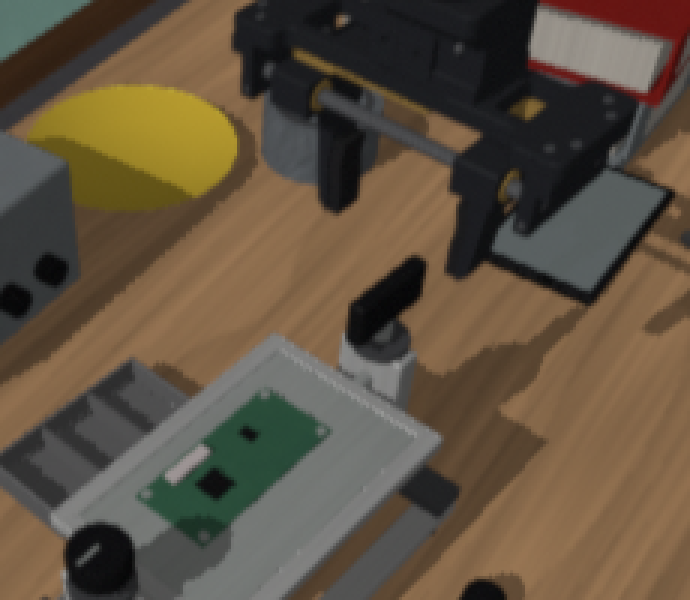

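The open fingers straddle the bar, which is at about crop (385,300), with the two tips at (335,200) and (465,265). I'll descend.

```bash
python3 -m crank '[[0.2,0,0.005,0.08,-0.005,0,0],[0.2,0,0,0.08,0,0,0],[0.2,0,0,0.05,0,0,0],[0.2,0,0,0.02,0,0,0],[0.2,0,0,0,0,0,0]]'; python3 -c "
from h import *
t=KN+0;t[2]=.136;plan(t,YAW-0.5)"
```

```text
time: 4.23
eef_pos: [0.5461, -0.0759, 0.1389]
tool_rot: [[0.116, 0.993, -0.005], [0.993, -0.116, 0.006], [0.005, -0.005, -1.0]]
wrist_force: [0.2, 0.6, 0.7]
width: 0.0703
t 4.23 pos [ 0.5461 -0.0759  0.1389] jaw -6.6 F [0.2 0.6 0.7] w 0.0703 q7 1.8 left 0.0112
[-0.042, 0.013, 0.011] [-0.003, -0.003, 0.007]
rows total 1
```

```bash
python3 -m crank '[[0.2,-0.042,0.013,0.01,-0.003,-0.003,0.006],[0.2,0,0,0,0,0,0]]'; python3 -c "
from h import *
t=KN+0;t[2]=.136;plan(t,YAW-0.5)"
```

```text
time: 4.4
eef_pos: [0.548, -0.0856, 0.1363]
tool_rot: [[0.123, 0.992, -0.001], [0.992, -0.123, 0.001], [0.001, -0.001, -1.0]]
wrist_force: [0.4, -0.8, -0.3]
width: 0.0705
t 4.4 pos [ 0.548  -0.0856  0.1363] jaw -7.0 F [ 0.4 -0.8 -0.3] w 0.0705 q7 2.1 left 0.0011
[-0.004, 0.0, 0.001] [-0.001, -0.001, 0.003]
rows total 1
```

```bash
python3 -m crank '[[1,-0.004,0,0,0,0,0],[1,0,0,0,0,0,0],[1,0,0,0,0,0,0],[1,0,0,0,0,0,0],[1,0,0,0,0,0,0]]' 25;python3 -m crank '[[1,0,0,0,0,0,0],[1,0,0,0,0,0,0],[1,0,0,0,0,0,0],[1,0,0,0,0,0,0]]'; python3 -c "
from h import *
t=KN+0;t[2]=.136;plan(t,YAW-78)"
```

```text
time: 4.82
eef_pos: [0.5495, -0.0872, 0.1388]
tool_rot: [[0.124, 0.992, 0.004], [0.992, -0.124, 0.0], [0.001, 0.004, -1.0]]
wrist_force: [-0.6, -0.5, -0.1]
width: 0.0393
time: 5.15
eef_pos: [0.5497, -0.0871, 0.1393]
tool_rot: [[0.123, 0.992, 0.005], [0.992, -0.123, 0.001], [0.001, 0.004, -1.0]]
wrist_force: [-4.1, 0.1, 3.2]
width: 0.0124
t 5.15 pos [ 0.5497 -0.0871  0.1393] jaw -7.1 F [-4.1  0.1  3.2] w 0.0124 q7 2.2 left 0.0038
[0.0, -0.001, 0.001] [0.0, -0.0, 0.072]
[0.0, -0.001, 0.001] [0.0, -0.0, 0.072]
[-0.0, -0.001, 0.001] [0.0, -0.0, 0.072]
[-0.0, -0.001, 0.001] [0.0, -0.0, 0.072]
[-0.0, -0.001, 0.001] [0.0, -0.0, 0.072]
rows total 12
```

Gripped at 12.4 mm, which is the bar's thickness. Now I'll turn it clockwise, which is + about tool z.

```bash
python3 -m crank '[[1,0,-0.002,0.002,0,0,0.05],[1,0,0,0,0,0,0.06],[1,0,0,0,0,0,0.06],[1,0,0,0,0,0,0.06]]'; python3 -c "
from h import *
t=KN+0;t[2]=.138;plan(t,YAW-72)"
```

```text
time: 5.48
eef_pos: [0.5498, -0.0872, 0.1393]
tool_rot: [[0.478, 0.879, 0.006], [0.879, -0.478, 0.001], [0.004, 0.005, -1.0]]
wrist_force: [-0.1, 0.0, -0.2]
width: 0.0119
t 5.48 pos [ 0.5498 -0.0872  0.1393] jaw -28.5 F [-0.1  0.  -0.2] w 0.0119 q7 -11.6 left 0.0023
[-0.0, -0.001, 0.001] [0.0, -0.0, 0.07]
[-0.0, -0.001, 0.001] [0.0, -0.0, 0.07]
[-0.0, -0.001, 0.001] [0.0, -0.0, 0.07]
[-0.0, -0.001, 0.001] [0.0, -0.0, 0.07]
[-0.001, -0.001, 0.001] [0.0, -0.0, 0.07]
rows total 8
```

```bash
python3 -m crank '[[1,0,0,0,0,0,0.06],[1,0,0,0,0,0,0.06],[1,0,0,0,0,0,0.06],[1,0,0,0,0,0,0.06],[1,0,0,0,0,0,0.06]]'; python3 -c "
from h import *
t=KN+0;t[2]=.138;plan(t,YAW-72);print(bot.get_state()['torque'])"
```

```text
time: 5.9
eef_pos: [0.5503, -0.0877, 0.1393]
tool_rot: [[0.837, 0.547, 0.007], [0.547, -0.837, 0.0], [0.006, 0.004, -1.0]]
wrist_force: [-0.3, -1.4, -0.8]
width: 0.0115
t 5.9 pos [ 0.5503 -0.0877  0.1393] jaw -56.8 F [-0.3 -1.4 -0.8] w 0.0115 q7 -30.0 left 0.0029
[-0.001, -0.002, 0.001] [0.0, -0.001, 0.061]
[-0.002, -0.002, 0.001] [0.0, -0.001, 0.061]
[-0.002, -0.002, 0.001] [0.0, -0.001, 0.061]
[-0.002, -0.002, 0.001] [0.0, -0.001, 0.061]
rows total 4
[-0.25946424  0.24199891  0.0300627 ]
```

```bash
python3 -m crank '[[1,0,0,0,0,0,0.06],[1,0,0,0,0,0,0.06],[1,0,0,0,0,0,0.05],[1,0,0,0,0,0,0.03]]'; python3 -c "
from h import *
t=KN+0;t[2]=.138;plan(t,YAW-72);print(bot.get_state()['torque'])"
```

```text
time: 6.23
eef_pos: [0.5506, -0.0881, 0.1393]
tool_rot: [[0.969, 0.245, 0.008], [0.245, -0.969, -0.001], [0.007, 0.003, -1.0]]
wrist_force: [0.2, -0.4, 0.8]
width: 0.012
t 6.23 pos [ 0.5506 -0.0881  0.1393] jaw -75.8 F [ 0.2 -0.4  0.8] w 0.012 q7 -42.6 left 0.0033
[-0.008, -0.008, 0.005] [0.002, -0.005, 0.033]
rows total 1
[-0.13776635  0.29947469  0.04753134]
```

```bash
python3 -m crank '[[1,0,0,0,0,0,0.04],[1,0,0,0,0,0,0.02],[1,0,0,0,0,0,0.02],[1,0,0,0,0,0,0]]'; python3 -c "
from h import *
t=KN+0;t[2]=.138;plan(t,YAW-72);print(bot.get_state()['torque'])
for n in('side','top'):cv2.imwrite(f'pics/{n}5.png',optics.grab_frame(n))"
```

```text
time: 6.57
eef_pos: [0.5509, -0.0881, 0.1394]
tool_rot: [[0.993, 0.12, 0.007], [0.12, -0.993, -0.003], [0.007, 0.004, -1.0]]
wrist_force: [-0.1, 0.6, 0.1]
width: 0.0125
t 6.57 pos [ 0.5509 -0.0881  0.1394] jaw -83.1 F [-0.1  0.6  0.1] w 0.0125 q7 -47.6 left 0.0035
[-0.011, -0.007, 0.005] [0.002, -0.004, -0.048]
rows total 1
[-0.09600604  0.25316803  0.44392943]
```

View pics/side5.png

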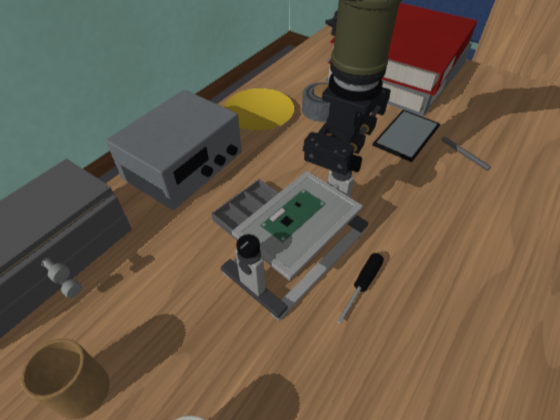

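The wrist moment rose to 0.44 N m and the jaws are 76° past the start, so the knob is at its stop. The module still looks level at about pixel (300,220). I'll open and lift off.

```bash
python3 -m crank '[[0.4,0,0,0,0,0,0],[0.4,0,0,0,0,0,0],[0.4,0,0,0,0,0,0],[0.4,0,0,0,0,0,0],[0.4,0,0,0,0,0,0]]';python3 -m crank '[[0.4,0,0,-0.06,0,0,0],[0.4,0,0,-0.1,0,0,0],[0.4,0,0,-0.12,0,0,0],[0.4,0,0,-0.12,0,0,0],[0.4,0,0,-0.05,0,0,0]]'
```

```text
time: 7.08
eef_pos: [0.5506, -0.0875, 0.1391]
tool_rot: [[0.993, 0.118, 0.007], [0.118, -0.993, -0.0], [0.007, 0.001, -1.0]]
wrist_force: [0.1, 0.1, 0.3]
width: 0.0439
time: 7.5
eef_pos: [0.5467, -0.0869, 0.2518]
tool_rot: [[0.993, 0.116, -0.004], [0.116, -0.993, 0.002], [-0.003, -0.002, -1.0]]
wrist_force: [0.5, 0.2, 0.6]
width: 0.0527
```

```bash
python3 -m crank '[[0.4,-0.05,0.12,0,0,0,0],[0.4,-0.05,0.12,0,0,0,0],[0.4,-0.05,0.12,0,0,0,0],[0.4,-0.05,0.12,0,0,0,0],[0.4,0,0,0,0,0,0]]';python3 -m crank '[[0.4,0,0.12,0,0,0,0],[0.4,0,0.12,0,0,0,0],[0.4,0,0,0,0,0,0],[0.4,0,0,0,0,0,0]]'
python3 - <<'E'
from h import *
t=optics.grab_frame('top');s=optics.grab_frame('side')
a=cv2.resize(t[160:270,180:390],None,fx=3.8,fy=3.8,interpolation=cv2.INTER_CUBIC)
b=cv2.resize(s[140:320,215:380],None,fx=3.3,fy=3.3,interpolation=cv2.INTER_CUBIC)
cv2.imwrite('pics/t6.png',a);cv2.imwrite('pics/s6.png',b)
E
```

```text
time: 7.92
eef_pos: [0.5143, -0.2137, 0.2561]
tool_rot: [[0.992, 0.125, 0.007], [0.125, -0.992, 0.001], [0.007, -0.0, -1.0]]
wrist_force: [-0.4, -1.4, 0.5]
width: 0.0528
time: 8.25
eef_pos: [0.5204, -0.2765, 0.2559]
tool_rot: [[0.993, 0.121, 0.006], [0.121, -0.993, 0.003], [0.007, -0.002, -1.0]]
wrist_force: [-0.5, 1.4, -0.0]
width: 0.053
```

View pics/t6.png

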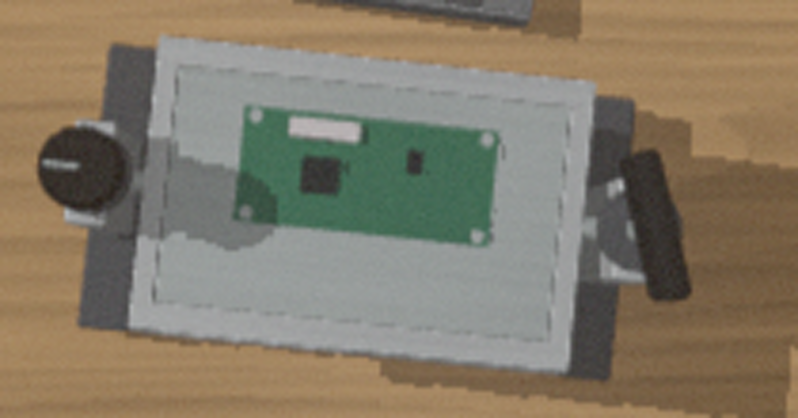

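View pics/s6.png

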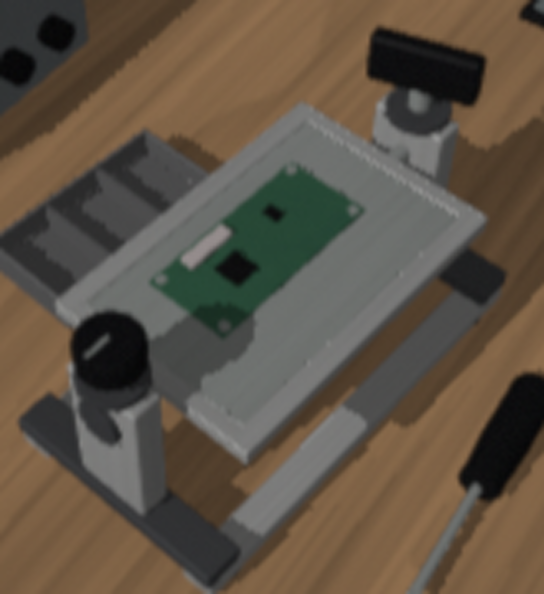

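Top view: the bar now runs from zoom (640,152) to (672,298), about 71° (1.24 rad) from its first direction, so it is at the stop. The clamp screw's mark is unchanged at (58,164). Side view: the module's corners, (247,452) and (485,217), still match level.

```bash
python3 -c "
from station import bot
s=bot.get_state();print(s['time'],abs(s['qvel']).max());print(bot.sign_off())"
```

```text
8.35 1.2562756123283783
the job is handed in; nothing more can be done
None
```

The display module is level, the lock knob is turned to its stop, and I handed the job in at 8.35 s of the 43 s allowed. Handing in reports no verdict.

I pressed the raised rail down with the shut fingers until the module was level. Then I gripped the lock bar, turned it clockwise, let go and moved the arm clear.

The last pictures and readings showed:
- **Module:** its corners match a tilt of 0, to within about 0.05 rad. The limit is 0.2 rad.
- **Lock knob:** the bar turned about 71° (1.24 rad) from where it started, against a stop at 1.25. The wrist moment rose to 0.44 N m at the end of the turn. The jaws turned 76°, about 5° more than the bar, so the grip slipped or flexed at the stop.
- **Clamp screw:** its mark is in the same place as at the start.
- **Robot:** the open gripper is about 0.19 m from the knob and touching nothing. The arm's joints still read up to 1.3 degrees/s at hand-in.

No check failed.

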